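Push the cuvette box home in the corner stop

TASK

Set the cuvette box in its loading position: with the fingers, push it along the bench top until one long side lies flat against the long rail of the aluminium corner stop and one short end touches the short end stop. Only push it - do not pick it up, lift it or tip it - and leave the tape roll, the adaptor and the vial where they stand.

Things in the scene. Friction and masses are not known exactly. Their poses are not given: they have to be found in the camera images.
- corner_stop: Fixed L of bare aluminium bar, 12 mm wide, 22 mm high, turned within 0.2 rad of the world axes. Origin: inner corner, on the bench; z up. Long rail: x 0 to 12 mm, y -220 to +12 mm (inner face x = 0). Short end stop: x -90 to 0, y 0 to 12 mm (inner face y = 0). Open inner side: x < 0, y < 0. Screwed feet, 9 mm high, reach 33 mm out on the outer sides.
- cuvette_box: Loose open blue box with a row of cuvettes, 60 mm (x) by 110 mm (y), upright walls 32 mm high, cuvettes to 36 mm; about 0.2 kg, slides freely. Origin: centre of its underside. Starts on the inner side of the stop, 3 to 10 cm short of each bar, turned within 0.35 rad of it. Either long side may go to the rail. When home its origin is at x = -30, y = -55 mm of the stop's frame.
- tape_roll: Bystander, loose: roll of tape lying flat, 104 mm across, 25 mm high; origin at the centre of its underside. Stands outside the stop, beyond the long rail or beside the end stop.
- adaptor: Bystander, loose: cream plastic connector adaptor, 55 x 82 x 50 mm high; origin at the centre of its underside. Stands outside the stop.
- vial: Bystander, loose: capped sample vial, 37 mm across, 70 mm high, upright; origin at the centre of its underside. Stands outside the stop.
Mind the look-alikes: they are no part of the job. Several things look just like the cuvette_box: the one meant starts farthest to the robot's left.

How it is judged:
By the outcome, as a careful person would: the job done as asked, in the order asked, and still so for the second after the job is handed in, with the robot touching nothing.
It also fails if it takes over 45 s, if anything falls off the work surface, if the arm or the gripper's body presses on something with over 40 N, if the wrist force passes 120 N, or if a joint passes its speed limit or range.

ROBOT

A 6-joint arm with a two-finger parallel gripper is mounted at the origin on a cart in front of the work surface, level with it; the furniture and walls round the work are solid. World frame = base frame: x ahead of the robot, y to its left, z up, the work surface at z = 0. Lengths are in mm, angles in rad, forces in N, time in s.
With the tool pointing down it reaches from about 350 to 800 mm from the base axis. Payload 7.3 kg.
Tool frame: the origin (TCP) lies at the centre of the arm's flange, where the gripper is bolted on; the fingertips stand bot.tips_ahead ahead of it and the grasp point (between the pads) lies 155 mm ahead of it (bot.tips_ahead is the distance from the TCP to the fingertips, in mm); z points along the fingers, y is the direction in which the jaws open and shut (so a half turn about z gives the same grasp; the last joint's range is limited). The gripper opens to 85 mm and grips with 20 to 120 N. Pads are 22 mm wide; open, the fingers measure 114 mm over their backs; the gripper's body (76 mm by 85 mm) begins 54 mm behind the grasp point. The pads swing forward as they close: fully open they stand 13 mm farther back than shut.
Start: joints at [-1.365, 0.342, 1.524, -0, 1.275, -0.146], TCP at [180.928, -492.841, 404.722] pointing down, gripper open.
Joint ranges: [-2.53, 2.53], [-0.77, 2.02], [0.04, 2.7], [-1, 4.14], [0.28, 2.66], [-3.11, 3.11]. Speed limits (rad/s): [2.57, 2.57, 3.14, 3.14, 3.14, 3.14].

INTERFACE

Orientations are given as a rotation vector (axis times angle).
In Python, from bench import bot gives the robot as it stands.
- The arm moves only by the tool send_rows, never from a script. Its argument "deltas" is a list of rows, each a list of 7 numbers: the turn, a rotation vector about the tool's x, y, z in rad, then the shift along the tool's x, y, z in mm, then the gripper's target within -1 to 1 (shut at 1, half-way at 0, fully open at -1). A call has 1 to 12 rows; each row is the pose to reach, as a shift and turn from the pose commanded when the call began, along the tool's axes at that moment; what a row does not reach only later rows make up. A row lasts 1/12 s, in which the tool goes at most 41.7 mm and 7.16 degrees, less where a joint would pass 70% of its speed; a pose out of reach is approached as far as the arm can. A call with a gripper value outside its range is refused whole. The fingers move at their own pace and stop on an object; the grip force is fixed at half the most. Time passes only in rows, so rows that repeat a pose let the fingers close. It gives the time, the measured TCP pose, the force and the opening at its end, in the units of the state.
- bot.get_state(): the state, without advancing time (a new reading comes with each control period).
- bot.capture(name): name is "scene" or "top" or "wrist"; returns the picture (384x512x3 uint8, red, green, blue); there is no depth.
- bot.camera_params(name): a dict with "fx", "fy", "cx", "cy" (pixels), "k1" (the pictures are not rectified: a ray, as slopes to the right and down, at radius r is drawn at 1 + k1 r^2 times it, then the intrinsics apply), "cam_to_world" (4x4, takes a point from camera to world coordinates). Camera axes: x right, y up, looking along -z (the intrinsics and any distortion apply to the point x, -y, -z); pixel columns grow to the right and rows downward; lengths in mm; the calibration is good to about 2 mm. A picture is of the moment at which its call begins: read the wrist's pose just before it. camera_params takes no time and is no camera call; for the wrist camera it gives the pose at the moment of the call.
- bot.hand_in(): hands the job in, once; it reports no verdict.
The state is a dict: "clock": time; "joint_positions": joint angles; "joint_vel": joint speeds; "joint_efforts": joint torques, N m; "position": TCP position; "tool_rot": TCP orientation; "contact_force": force on the tool from outside, world axes, zero at the start; "moment": the same for the moment, N m; "gripper_width": finger opening in mm.
Only numpy, scipy, OpenCV 4.12 (cv2) and the standard library are available. Lean on these libraries where they do the work, as an engineer would, in place of code of your own. Each camera call takes 0.05 s, during which the arm holds its last target.

## Working session

There is one attempt and no reset: what is moved stays moved. The work goes in short steps, Python scripts to look and compute and a tool call to move; the robot and the scene stay as the last step left them, time stands still between calls to the robot, and variables do not carry over. Pictures are saved under pics/ and viewed, and the job is handed in when it is done.

Besides the shell and the picture viewer there is one more tool, called after "Request:" by a JSON object that holds its "fn" and its "kwargs", one argument or row to a line. send_rows: Moves the arm, as the interface text tells. Its arguments: {"type":"object","properties":{"deltas":{"type":"array"}},"required":["deltas"]}

```bash
ls; mkdir -p pics
python3 - <<'E'
from bench import bot
import cv2,json
for n in ["scene","top"]:
    im=bot.capture(n); cv2.imwrite(f"pics/{n}0.png",im[:,:,::-1])
    p=bot.camera_params(n); print(n,p)
print(bot.get_state(), bot.tips_ahead)
E
```

```text
pics
scene {'fx': 436.41231770061864, 'fy': 436.41231770061864, 'cx': 257.744244160854, 'cy': 188.70340957556243, 'k1': -0.14547226370995373, 'cam_to_world': array([[-4.48685107e-01,  6.10105171e-01, -6.53033962e-01,
        -9.37800481e+01],
       [-8.93682514e-01, -3.03331300e-01,  3.30638301e-01,
         5.83145403e+02],
       [ 3.63849719e-03,  7.31957514e-01,  6.81340560e-01,
         7.06007870e+02],
       [ 0.00000000e+00,  0.00000000e+00,  0.00000000e+00,
         1.00000000e+00]])}
top {'fx': 361.3426132414457, 'fy': 361.3426132414457, 'cx': 249.3472570571479, 'cy': 188.0363286607741, 'k1': 0.005250991762756646, 'cam_to_world': array([[-4.96752855e-03,  9.93924968e-01, -1.09947632e-01,
         4.84914862e+02],
       [-9.99954082e-01, -5.83829197e-03, -7.59928788e-03,
         2.25417076e+02],
       [-8.19502834e-03,  1.09904834e-01,  9.93908330e-01,
         9.44588950e+02],
       [ 0.00000000e+00,  0.00000000e+00,  0.00000000e+00,
         1.00000000e+00]])}
{'clock': 0.1, 'joint_positions': array([-1.36499298e+00,  3.42651567e-01,  1.52495890e+00, -4.38758202e-05,
        1.27537768e+00, -1.45958649e-01]), 'joint_vel': array([-5.72732629e-05, -3.38315362e-03, -1.63524390e-03, -9.79538753e-04,
       -6.41021791e-04,  1.84345246e-04]), 'joint_efforts': array([ 1.80651557e-03, -4.34448195e+01, -2.46491772e+01, -1.41582568e-04,
        4.64842102e-03,  2.91839888e-05]), 'position': array([ 180.89906804, -492.71188869,  404.08299366]), 'tool_rot': array([-3.09175094e+00, -5.49478048e-01,  1.31413421e-04]), 'contact_force': array([-0.24999002,  0.67337179,  0.04346786]), 'moment': array([ 0.01375397, -0.01589998,  0.01143223]), 'gripper_width': 85.45288662688533} 173.4
```

View pics/scene0.png

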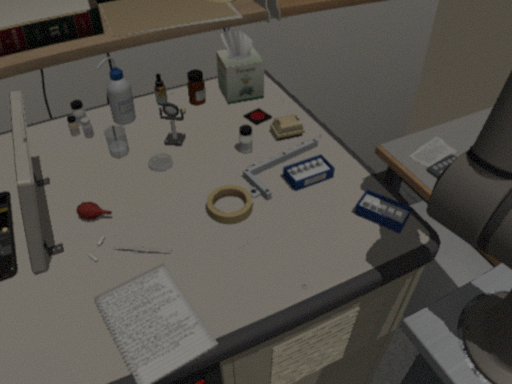

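View pics/top0.png

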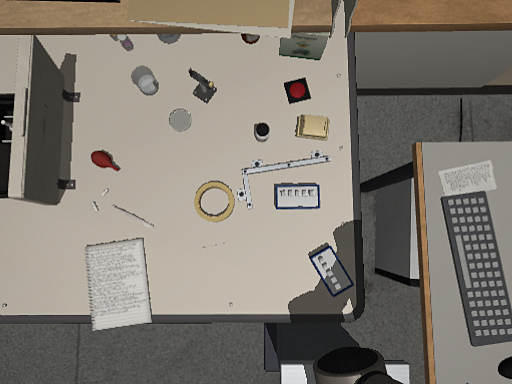

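The scene has two blue boxes. The one farther left (+y) is at top pixel (297,196), next to the stop, and the look-alike is at (331,270). The stop's inner corner is near (247,172), with the rail running right to (328,158). The end stop runs down to (250,207). I'll measure these more finely.

```bash
cat > h.py <<'E'
import numpy as np, cv2
from bench import bot
def ray(n,uv,z,P=None):
    P=P or bot.camera_params(n); uv=np.atleast_2d(np.array(uv,float))
    K=np.array([[P['fx'],0,P['cx']],[0,P['fy'],P['cy']],[0,0,1]])
    u=cv2.undistortPoints(uv[:,None],K,np.array([P['k1'],0,0,0]))[:,0]
    d=np.c_[u[:,0],-u[:,1],-np.ones(len(u))]@P['cam_to_world'][:3,:3].T
    o=P['cam_to_world'][:3,3]
    return o+d*((np.atleast_1d(z)-o[2])/d[:,2])[:,None]
def proj(n,X,P=None):
    P=P or bot.camera_params(n); M=np.linalg.inv(P['cam_to_world'])
    c=np.atleast_2d(X)@M[:3,:3].T+M[:3,3]
    x=c[:,0]/-c[:,2]; y=-c[:,1]/-c[:,2]; f=1+P['k1']*(x*x+y*y)
    return np.c_[P['fx']*x*f+P['cx'],P['fy']*y*f+P['cy']]
E
python3 - <<'E'
import cv2
t=cv2.imread('pics/top0.png'); s=cv2.imread('pics/scene0.png')
a=t[130:310,185:365]; cv2.imwrite('pics/tz.png',cv2.resize(a,None,fx=3.3,fy=3.3,interpolation=cv2.INTER_CUBIC))
a=s[110:240,195:425]; cv2.imwrite('pics/sz.png',cv2.resize(a,None,fx=3.4,fy=3.4,interpolation=cv2.INTER_CUBIC))
E
```

```text
(no output)
```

View pics/tz.png

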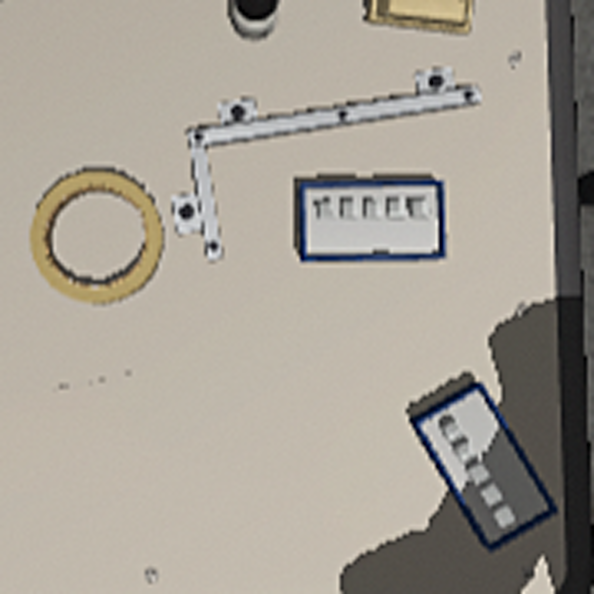

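View pics/sz.png

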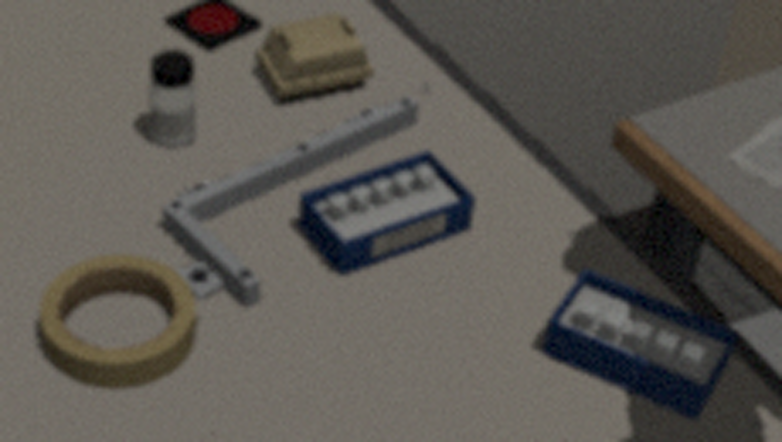

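```bash
cat >> h.py <<'E'
def blue(im,lo=(100,110,30)):
    hsv=cv2.cvtColor(im,cv2.COLOR_RGB2HSV); return cv2.inRange(hsv,lo,(130,255,255))
def box(im,n='top',pred=None):
    m=blue(im); k,l,st,c=cv2.connectedComponentsWithStats(m)
    r=[]
    for i in range(1,k):
        if st[i,4]<60: continue
        ys,xs=np.where(l==i); W=ray(n,np.c_[xs,ys],32)[:,:2].astype(np.float32)
        rc=cv2.minAreaRect(W); r.append((st[i].tolist(),rc))
    return r
E
python3 - <<'E'
from h import *
im=cv2.imread('pics/top0.png')[:,:,::-1].copy()
for r in box(im): print(r)
z=lambda p:(np.array(p)+.5)/3.3-.5+[185,130]
B=ray('top',z([(299,179),(444,179),(446,259),(300,262)]),32); print(B.round(1),B.mean(0))
# rail: points on top edges z=22: outer edge and inner edge
q=z([(187,129),(478,86),(481,101),(206,146),(207,259),(222,257),(206,147)])
print(ray('top',q,22).round(1))
m=cv2.inRange(cv2.cvtColor(im,cv2.COLOR_RGB2HSV),(0,0,215),(180,30,255))
hsv=cv2.cvtColor(im,cv2.COLOR_RGB2HSV)
print(hsv[160:175,290]); print(hsv[195,240:260]);
E
```

```text
([276, 185, 44, 24, 166], ((563.6823120117188, 110.67622375488281), (109.05113220214844, 58.45938491821289), 89.65897369384766))
([309, 246, 45, 51, 219], ((379.415771484375, 31.352224349975586), (112.54546356201172, 62.40597915649414), 29.625946044921875))
[[596.1 166.5  32. ]
 [595.4  54.9  32. ]
 [533.8  55.   32. ]
 [532.1 166.5  32. ]] [564.36910435 110.73733241  32.        ]
[[637.3 253.   22. ]
 [669.9  24.5  22. ]
 [658.   22.5  22. ]
 [623.7 238.1  22. ]
 [535.4 237.8  22. ]
 [536.9 226.1  22. ]
 [622.9 238.2  22. ]]
[[ 18  35 147]
 [ 13  45  51]
 [105   4 144]
 [ 96   7 173]
 [108   9 145]
 [113   5 196]
 [108   8 161]
 [ 30  11  90]
 [ 18  26 167]
 [ 18  29 192]
 [ 18  27 188]
 [ 19  29 187]
 [ 19  29 187]
 [ 18  30 189]
 [ 19  29 187]]
[[126  53  24]
 [124  50  36]
 [113  38  53]
 [114   9 137]
 [ 98   5 213]
 [100   4 205]
 [113   5 197]
 [105   5 191]
 [ 96   7 194]
 [120   5 192]
 [ 19  12 171]
 [ 18  32 190]
 [ 17  26 187]
 [ 20  27 188]
 [ 20  27 186]
 [ 19  26 187]
 [ 18  27 188]
 [ 19  30 190]
 [ 19  28 189]
 [ 19  28 188]]
```

Run:
```python
from h import *
im=cv2.imread('pics/top0.png')[:,:,::-1].copy()
hsv=cv2.cvtColor(im,cv2.COLOR_RGB2HSV).astype(float)
S=cv2.GaussianBlur(hsv[:,:,1],(0,0),.6)
# initial frame
O=np.array([626,239.]);a=.142
for it in range(3):
    ex=np.array([np.cos(a),np.sin(a)]);ey=np.array([-ex[1],ex[0]])
    def edge(fix,vals,lo,hi,axis):
        out=[]
        for v in vals:
            t=np.arange(lo,hi,.25)
            L=np.c_[t,np.full_like(t,v)] if axis==0 else np.c_[np.full_like(t,v),t]
            W=O+L[:,:1]*ex+L[:,1:]*ey
            uv=proj('top',np.c_[W,np.full(len(W),22.)]).astype(np.float32)
            s=cv2.remap(S.astype(np.float32),uv[:,0],uv[:,1],cv2.INTER_LINEAR).ravel()
            ins=s<17
            idx=np.where(np.diff(ins.astype(int))!=0)[0]
            out.append((v,[round(float(t[i]),1) for i in idx]))
        return out
    # inner face of rail: bright->sat crossing nearest 0 ; use first crossing scanning from -15
    r=[(v,c[0]) for v,c in edge(0,range(-205,-20,8),-12,9,0) if c]
    e=[(v,c[0]) for v,c in edge(0,range(-80,-15,5),-10,9,1) if c]
    r=np.array(r);e=np.array(e)
    pr=np.polyfit(r[:,0],r[:,1],1);
    pe=np.polyfit(e[:,0],e[:,1],1)
    print(it,'rail x=',pr,np.std(r[:,1]-np.polyval(pr,r[:,0])),'end y=',pe,np.std(e[:,1]-np.polyval(pe,e[:,0])))
    # update
    a-= pr[0]; 
    O=O+ex*pr[1]+ey*np.polyval(pe,0)
    print(O,a, proj('top',[*O,0]))
# tape, other
```

```text
0 rail x= [-0.01039674 -2.39566486] 0.544824075226912 end y= [0.00769231 0.27692308] 0.49302831873729436
[623.58925662 238.93509351] 0.15239673913043478 [[246.89886644 175.18412113]]
1 rail x= [0.00044565 0.03369203] 0.5894459242242167 end y= [-0.00769231 -0.23846154] 0.4190719529808073
[623.65875842 238.70451043] 0.15195108695652174 [[246.98606694 175.15753057]]
2 rail x= [0.00013587 0.03618659] 0.5670914328719091 end y= [-0.0056044   0.07362637] 0.4085053059061878
[623.68338345 238.78276591] 0.15181521739130435 [[246.95639542 175.14847932]]
```

Request:
{"fn": "send_rows", "kwargs": {
  "deltas": [
    [0,0,0.02,41,-37,0,-0.4],
    [0,0,0.03,75,-70,0,-0.4],
    [0,0,0.05,110,-100,0,-0.4],
    [0,0,0.06,140,-130,0,-0.4],
    [0,0,0.08,170,-155,0,-0.4],
    [0,0,0.09,200,-182,0,-0.4],
    [0,0,0.1,230,-209,0,-0.4],
    [0,0,0.11,260,-236,0,-0.4],
    [0,0,0.12,290,-263,0,-0.4],
    [0,0,0.13,320,-290,0,-0.4],
    [0,0,0.14,350,-317,0,-0.4],
    [0,0,0.15,375,-341,0,-0.4]
  ]
}}

```text
clock: 1.1
position: [412.8, -47.6, 404.7]
tool_rot: [3.125, 0.316, 0.0]
contact_force: [0.4, -0.1, -0.3]
gripper_width: 60.2
```

```bash
cat >> h.py <<'E'
from scipy.spatial.transform import Rotation as R
O=np.array([625,239.]);A=.15
def plan(sx,sy,z,ang):
    "stop-frame target of TCP -> tool-axes deltas; ang: world angle of tool x"
    s=bot.get_state(); Rt=R.from_rotvec(s['tool_rot']); p=s['position']
    ex=np.array([np.cos(A),np.sin(A)]);ey=np.array([-ex[1],ex[0]])
    T=np.r_[O+sx*ex+sy*ey,z]
    Rg=R.from_matrix(np.array([[np.cos(ang),np.sin(ang),0],[np.sin(ang),-np.cos(ang),0],[0,0,-1]]))
    d=p[:2]-O
    print('t',round(s['clock'],2),'pos',p.round(1),'stop',(d@ex).round(1),(d@ey).round(1),'F',s['contact_force'].round(1),'w',round(s['gripper_width'],1),'q',s['joint_positions'].round(2))
    print('turn',(Rt.inv()*Rg).as_rotvec().round(4),'shift',Rt.inv().apply(T-p).round(1),'target',T.round(1))
E
python3 -c "
from h import *
plan(-155,-118,260,.15); print(bot.tips_ahead)"
```

```text
t 1.1 pos [412.8 -47.6 404.7] stop -252.7 -251.7 F [ 0.4 -0.1 -0.3] w 60.2 q [-0.3   0.14  1.8  -0.    1.2   1.07]
turn [ 0.0002 -0.0001  0.0512] shift [ 104.4 -128.5  144.7] target [489.4  99.2 260. ]
173.4
```

Request:
{"fn": "send_rows", "kwargs": {
  "deltas": [
    [0,0,0.02,25,-28,10,-0.4],
    [0,0,0.03,50,-60,40,-0.4],
    [0,0,0.05,75,-90,70,-0.4],
    [0,0,0.05,95,-118,105,-0.4],
    [0,0,0.05,103,-126,135,-0.4],
    [0,0,0.05,103,-126,145,-0.4],
    [0,0,0.05,103,-126,145,-0.4]
  ]
}}

```text
clock: 1.68
position: [486.9, 95.9, 255.2]
tool_rot: [-3.132, -0.242, 0.014]
contact_force: [-0.9, -0.9, -0.1]
gripper_width: 59.5
```

```bash
python3 -c "
from h import *
plan(-155,-118,186,.15)
im=bot.capture('top'); cv2.imwrite('pics/t1.png',cv2.resize(im[100:300,180:380,::-1],None,fx=3,fy=3))
im=bot.capture('wrist'); cv2.imwrite('pics/w1.png',im[:,:,::-1])"
```

```text
t 1.68 pos [486.9  95.9 255.2] stop -157.9 -120.9 F [-0.9 -0.9 -0.1] w 59.5 q [0.04 0.47 1.79 0.   0.88 1.46]
turn [-0.0011  0.0087  0.0043] shift [ 3.5 -2.8 69.2] target [489.4  99.2 186. ]
```

View pics/w1.png

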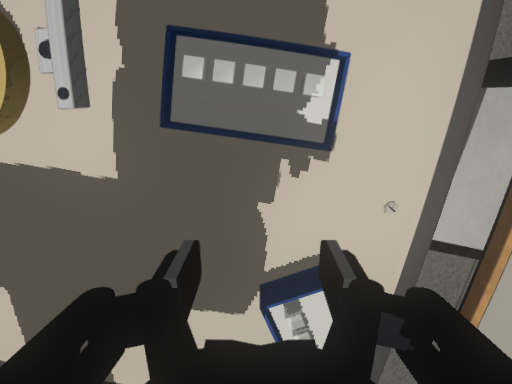

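View pics/t1.png

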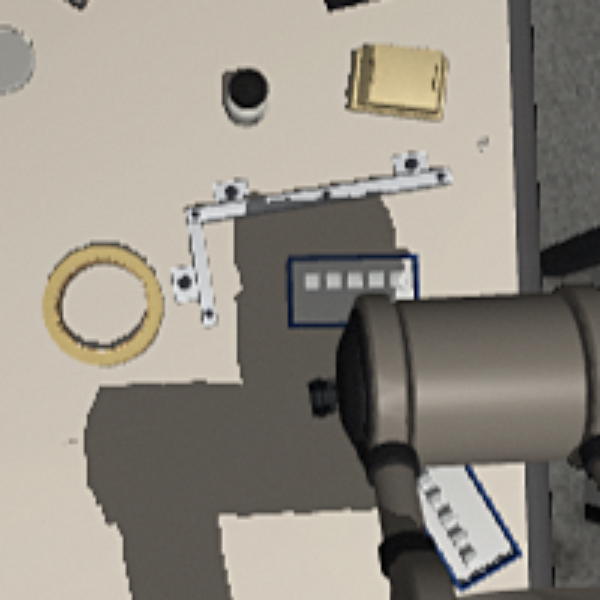

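The wrist picture shows our box at (255,85), ahead of the fingers. The look-alike is behind them, around (300,310). I'll check its corner clearance with numbers before descending.

```bash
python3 -c "
from h import *
z=lambda p:(np.array(p)+.5)/3.3-.5+[185,130]
print(ray('top',z([(478,382),(412,418),(556,510)]),32).round(0))
plan(-155,-118,186,.15)
P=bot.get_state();Rt=R.from_rotvec(P['tool_rot'])
for y in(-45,45): print(P['position']+Rt.apply([0,y,168]))"
```

```text
[[441.  33.  32.]
 [414.  84.  32.]
 [346. -22.  32.]]
t 1.78 pos [487.9  94.4 259.4] stop -157.2 -122.5 F [-0.4  0.5  0.7] w 60.0 q [ 0.04  0.46  1.79 -0.    0.89  1.46]
turn [0.     0.0022 0.0025] shift [ 2.4 -4.5 73.4] target [489.4  99.2 186. ]
[480.67054463 138.79437537  91.40052187]
[494.34236174  49.83887292  91.40140988]
```

Request:
{"fn": "send_rows", "kwargs": {
  "deltas": [
    [0,0,0.002,2,-4,25,-0.4],
    [0,0,0.002,2,-4,50,-0.4],
    [0,0,0.002,2,-4,68,-0.4],
    [0,0,0.002,2,-4,76,-0.4],
    [0,0,0.002,2,-4,77,-0.4],
    [0,0,0.002,2,-4,77,-0.4]
  ]
}}

```text
clock: 2.28
position: [489.9, 98.1, 184.0]
tool_rot: [3.133, 0.234, 0.003]
contact_force: [0.5, 0.3, -0.9]
gripper_width: 59.7
```

```bash
python3 -c "
from h import *
plan(-80,-118,182,.15)"
```

```text
t 2.28 pos [489.9  98.1 184. ] stop -154.6 -119.2 F [ 0.5  0.3 -0.9] w 59.7 q [ 0.04  0.59  1.84 -0.    0.7   1.47]
turn [ 0.0004 -0.0018 -0.0011] shift [74.6 -1.2  2.1] target [563.5 110.4 182. ]
```

Request:
{"fn": "send_rows", "kwargs": {
  "deltas": [
    [0,0,0,10,0,1,-0.4],
    [0,0,0,20,-1,2,-0.4],
    [0,0,0,27,-1,2,-0.4],
    [0,0,0,33,-1,2,-0.4],
    [0,0,0,39,-1,2,-0.4],
    [0,0,0,45,-1,2,-0.4],
    [0,0,0,51,-1,2,-0.4],
    [0,0,0,57,-1,2,-0.4],
    [0,0,0,63,-1,2,-0.4],
    [0,0,0,68,-1,2,-0.4],
    [0,0,0,72,-1,2,-0.4],
    [0,0,0,72,-1,2,-0.4]
  ]
}}

```text
clock: 3.28
position: [561.3, 110.5, 180.6]
tool_rot: [3.133, 0.235, 0.002]
contact_force: [-0.1, 0.2, 0.2]
gripper_width: 59.9
```

```bash
python3 -c "
from h import *
plan(-71,-118,182,.15)
im=bot.capture('top'); cv2.imwrite('pics/t2.png',cv2.resize(im[100:300,180:380,::-1],None,fx=3,fy=3))
im=bot.capture('wrist'); cv2.imwrite('pics/w2.png',im[:,:,::-1])"
```

```text
t 3.28 pos [561.3 110.5 180.6] stop -82.1 -117.6 F [-0.1  0.2  0.2] w 59.9 q [ 0.06  0.69  1.64 -0.    0.82  1.48]
turn [ 0.0002 -0.0014 -0.0002] shift [11.1  0.4 -1.3] target [572.4 111.7 182. ]
```

View pics/w2.png

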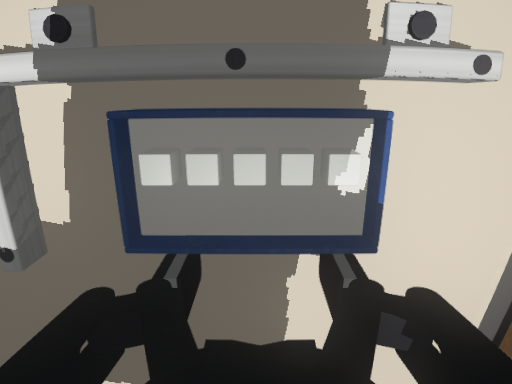

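View pics/t2.png

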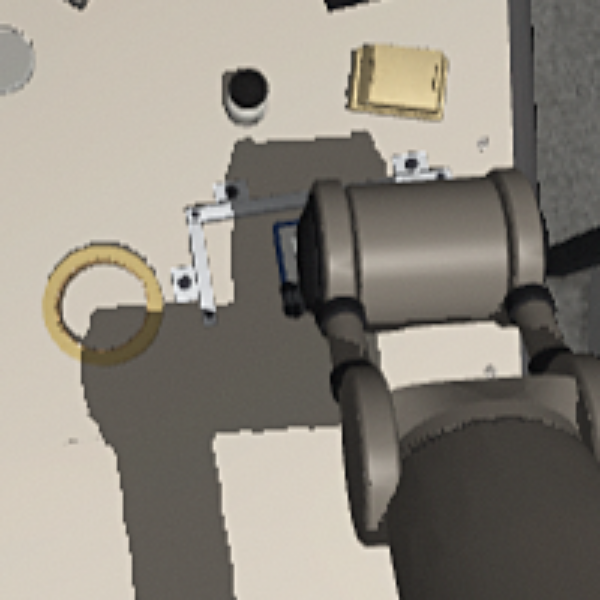

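The box has lined up with the fingers and the rail, and a gap remains. In the wrist picture the box's far edge is at row 112 and the rail's lower edge at row 80.

```bash
python3 -c "
from h import *
ex=np.array([np.cos(A),np.sin(A)]);ey=np.array([-ex[1],ex[0]])
f=lambda w:np.c_[(w[:,:2]-O)@ex,(w[:,:2]-O)@ey].round(1)
print('box top far/near',f(ray('wrist',[(108,112),(392,112),(378,252),(126,252)],32)))
print('rail inner top/base',f(ray('wrist',[(40,80),(490,78)],22)),f(ray('wrist',[(40,82),(490,80)],0)))
print('end stop inner', f(ray('wrist',[(18,87),(46,245)],22)))"
```

```text
box top far/near [[ -10.4  -61.7]
 [ -10.5 -168.7]
 [ -68.8 -169.8]
 [ -68.9  -61.3]]
rail inner top/base [[   3.   -29. ]
 [   4.  -213.6]] [[   3.8  -13.3]
 [   5.1 -230.1]]
end stop inner [[  0.7 -18.5]
 [-71.2 -17. ]]
```

Request:
{"fn": "send_rows", "kwargs": {
  "deltas": [
    [0,0,0,4,0,0,-0.4],
    [0,0,0,7,0,0,-0.4],
    [0,0,0,9,0,0,-0.4],
    [0,0,0,10,0,0,-0.4],
    [0,0,0,10,0,0,-0.4]
  ]
}}

```text
clock: 3.8
position: [570.6, 111.9, 180.7]
tool_rot: [3.133, 0.235, 0.001]
contact_force: [-0.4, -0.6, -0.4]
gripper_width: 59.7
```

Request:
{"fn": "send_rows", "kwargs": {
  "deltas": [
    [0,0,0,1,0,0,-0.4],
    [0,0,0,1,0,0,-0.4]
  ]
}}

```text
clock: 3.97
position: [571.3, 112.0, 180.7]
tool_rot: [3.133, 0.235, -0.0]
contact_force: [-0.9, -0.2, 0.0]
gripper_width: 59.8
```

Request:
{"fn": "send_rows", "kwargs": {
  "deltas": [
    [0,0,0,1,0,0,-0.4],
    [0,0,0,1,0,0,-0.4]
  ]
}}

```text
clock: 4.13
position: [572.4, 112.2, 180.7]
tool_rot: [3.133, 0.235, 0.0]
contact_force: [-1.8, -0.7, 0.1]
gripper_width: 59.3
```

Request:
{"fn": "send_rows", "kwargs": {
  "deltas": [
    [0,0,0,1,0,0,-0.4],
    [0,0,0,1,0,0,-0.4]
  ]
}}

```text
clock: 4.3
position: [573.4, 112.3, 180.7]
tool_rot: [3.133, 0.235, 0.0]
contact_force: [-1.3, -0.4, 0.8]
gripper_width: 59.8
```

Request:
{"fn": "send_rows", "kwargs": {
  "deltas": [
    [0,0,0,1,0,0,-0.4],
    [0,0,0,1,0,0,-0.4]
  ]
}}

```text
clock: 4.47
position: [574.4, 112.5, 180.7]
tool_rot: [3.133, 0.235, 0.0]
contact_force: [-1.0, 0.1, 0.6]
gripper_width: 59.9
```

Request:
{"fn": "send_rows", "kwargs": {
  "deltas": [
    [0,0,0,1,0,0,-0.4],
    [0,0,0,1,0,0,-0.4]
  ]
}}

```text
clock: 4.63
position: [574.9, 112.6, 180.6]
tool_rot: [3.133, 0.235, -0.002]
contact_force: [-4.0, -0.4, 3.1]
gripper_width: 60.0
```

```bash
python3 -c "
from h import *
plan(-71,-118,182,.15)
im=bot.capture('wrist'); cv2.imwrite('pics/w3.png',im[:,:,::-1])"
```

```text
t 4.63 pos [574.9 112.6 180.6] stop -68.4 -117.5 F [-4.  -0.4  3.1] w 60.0 q [ 0.06  0.71  1.59 -0.    0.84  1.48]
turn [0.0001 0.0016 0.0001] shift [-2.6  0.5 -1.4] target [572.4 111.7 182. ]
```

View pics/w3.png

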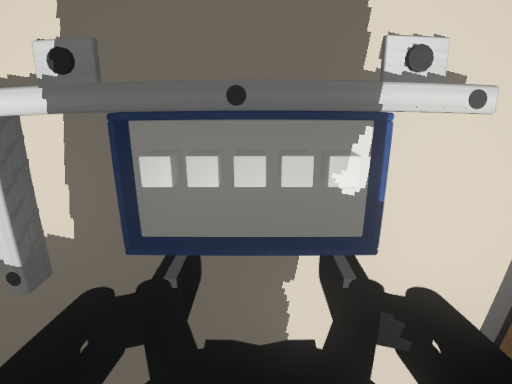

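Request:
{"fn": "send_rows", "kwargs": {
  "deltas": [
    [0,0,-0.003,0.7,0,0,-0.4],
    [0,0,-0.005,1,0,0,-0.4],
    [0,0,-0.005,1,0,0,-0.4]
  ]
}}

```text
clock: 4.93
position: [575.3, 112.5, 180.6]
tool_rot: [3.132, 0.242, -0.006]
contact_force: [-7.6, -1.9, 5.8]
gripper_width: 60.0
```

Request:
{"fn": "send_rows", "kwargs": {
  "deltas": [
    [0,0,-0.005,-8,0,0,-0.4],
    [0,0,-0.005,-20,0,-2,-0.4],
    [0,0,-0.005,-28,0,-15,-0.4],
    [0,0,-0.005,-30,0,-45,-0.4],
    [0,0,-0.005,-30,0,-75,-0.4],
    [0,0,-0.005,-30,0,-80,0.5],
    [0,0,-0.005,-30,0,-80,0.5]
  ]
}}

```text
clock: 5.52
position: [547.4, 108.2, 263.2]
tool_rot: [3.131, 0.251, 0.011]
contact_force: [0.8, 0.0, -0.5]
gripper_width: 36.9
```

```bash
sed -i 's/^O=np.array.*/O=np.array([628,239.5]);A=.153/' h.py; python3 -c "
from h import *
plan(-34,-206,262,.153+np.pi/2)"
```

```text
t 5.52 pos [547.4 108.2 263.2] stop -99.6 -117.5 F [ 0.8  0.  -0.5] w 36.9 q [0.06 0.55 1.62 0.   0.97 1.47]
turn [ 0.006  -0.0049 -1.5638] shift [65.  89.   1.7] target [625.8  30.7 262. ]
```

Request:
{"fn": "send_rows", "kwargs": {
  "deltas": [
    [0,0,-0.12,5,8,0,0.5],
    [0,0,-0.24,11,16,0,0.5],
    [0,0,-0.36,17,24,0,0.5],
    [0,0,-0.48,23,32,0,0.5],
    [0,0,-0.6,29,40,0,0.5],
    [0,0,-0.72,35,48,0,0.5],
    [0,0,-0.84,41,56,0,0.5],
    [0,0,-0.96,47,64,0,0.5],
    [0,0,-1.08,53,72,0,0.5],
    [0,0,-1.2,59,80,0,0.5],
    [0,0,-1.32,63,86,0,0.5],
    [0,0,-1.44,65,89,0,0.5]
  ]
}}

```text
clock: 6.52
position: [625.3, 29.9, 258.8]
tool_rot: [-2.182, -2.259, 0.001]
contact_force: [0.6, -0.4, -0.7]
gripper_width: 21.7
```

Request:
{"fn": "send_rows", "kwargs": {
  "deltas": [
    [0,0,-0.11,0,0,0,0.5],
    [0,0,-0.127,0,0,0,0.5],
    [0,0,-0.127,0,0,0,0.5]
  ]
}}

```text
clock: 6.77
position: [624.7, 30.6, 259.3]
tool_rot: [-2.043, -2.385, 0.001]
contact_force: [-0.2, -0.6, -0.8]
gripper_width: 21.6
```

```bash
python3 -c "
from h import *
plan(-34,-206,181,.153+np.pi/2)
im=bot.capture('wrist'); cv2.imwrite('pics/w4.png',im[:,:,::-1])
im=bot.capture('scene'); cv2.imwrite('pics/s4.png',cv2.resize(im[110:240,195:425,::-1],None,fx=3.4,fy=3.4))"
```

```text
t 6.77 pos [624.7  30.6 259.3] stop -35.1 -206.0 F [-0.2 -0.6 -0.8] w 21.6 q [-0.07  0.66  1.41  0.    1.07 -0.23]
turn [-0.0015 -0.0004  0.0009] shift [-0.1  1.2 78.3] target [625.8  30.7 181. ]
```

View pics/w4.png

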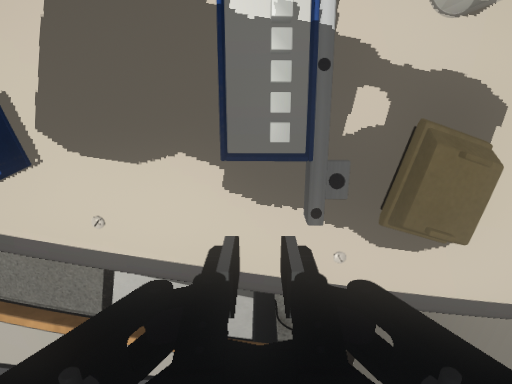

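View pics/s4.png

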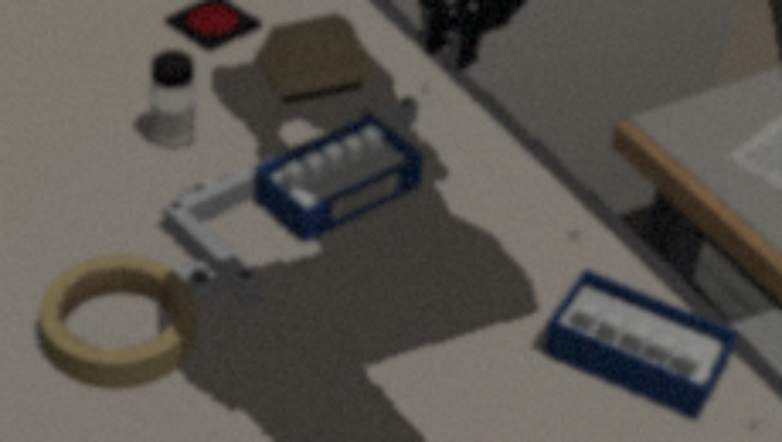

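Request:
{"fn": "send_rows", "kwargs": {
  "deltas": [
    [0,0,0,0,1,30,0.5],
    [0,0,0,0,1,55,0.5],
    [0,0,0,0,1,70,0.5],
    [0,0,0,0,1,75,0.5],
    [0,0,0,0,1,75,0.5]
  ]
}}

```text
clock: 7.28
position: [625.5, 30.9, 184.1]
tool_rot: [-2.042, -2.385, 0.003]
contact_force: [0.6, -0.5, 0.1]
gripper_width: 21.7
```

Request:
{"fn": "send_rows", "kwargs": {
  "deltas": [
    [0,0,0,8,0,0,0.5],
    [0,0,0,16,0,0,0.5],
    [0,0,0,22,0,0,0.5],
    [0,0,0,28,0,0,0.5],
    [0,0,0,34,0,0,0.5],
    [0,0,0,40,0,0,0.5],
    [0,0,0,45,0,0,0.5],
    [0,0,0,50,0,0,0.5],
    [0,0,0,50,0,0,0.5]
  ]
}}

```text
clock: 8.03
position: [618.0, 81.2, 185.7]
tool_rot: [-2.041, -2.388, -0.0]
contact_force: [0.2, 0.3, 0.3]
gripper_width: 21.8
```

```bash
python3 -c "
from h import *
plan(-34,-121,184,.153+np.pi/2)
im=bot.capture('wrist'); cv2.imwrite('pics/w5.png',im[:,:,::-1])"
```

```text
t 8.03 pos [618.   81.2 185.7] stop -34.0 -154.9 F [0.2 0.3 0.3] w 21.8 q [ 0.01  0.75  1.47  0.    0.92 -0.15]
turn [-0.0001 -0.0003  0.0037] shift [33.9  0.2  1.7] target [612.8 114.7 184. ]
```

View pics/w5.png

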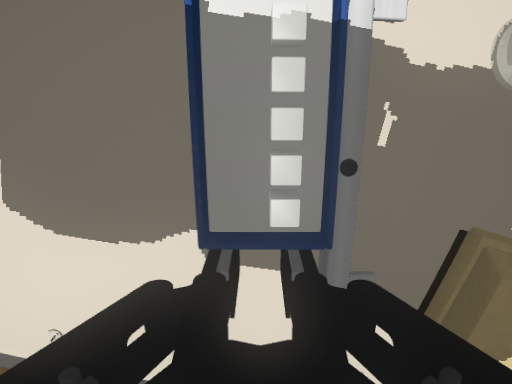

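The fingers sit on the box's short end (row 245), and the box is still along the rail. I'll keep pushing towards the end stop.

Request:
{"fn": "send_rows", "kwargs": {
  "deltas": [
    [0,0,0,5,0,1,0.5],
    [0,0,0,10,0,1,0.5],
    [0,0,0,15,0,1,0.5],
    [0,0,0,20,0,1,0.5],
    [0,0,0,24,0,1,0.5],
    [0,0,0,26,0,1,0.5],
    [0,0,0,27,0,1,0.5],
    [0,0,0,27,0,1,0.5]
  ]
}}

```text
clock: 8.75
position: [613.9, 107.2, 184.6]
tool_rot: [-2.041, -2.388, 0.0]
contact_force: [0.7, 0.2, 0.4]
gripper_width: 21.4
```

Request:
{"fn": "send_rows", "kwargs": {
  "deltas": [
    [0,0,0,1,0,0,0.5],
    [0,0,0,2,0,0,0.5],
    [0,0,0,2,0,0,0.5]
  ]
}}

```text
clock: 9.0
position: [613.7, 108.8, 184.7]
tool_rot: [2.042, 2.388, 0.0]
contact_force: [-0.5, -0.1, 0.1]
gripper_width: 21.0
```

Request:
{"fn": "send_rows", "kwargs": {
  "deltas": [
    [0,0,0,1,0,0,0.5],
    [0,0,0,1,0,0,0.5]
  ]
}}

```text
clock: 9.17
position: [613.5, 109.8, 184.7]
tool_rot: [2.042, 2.388, -0.0]
contact_force: [-0.1, -0.9, -0.3]
gripper_width: 21.4
```

Request:
{"fn": "send_rows", "kwargs": {
  "deltas": [
    [0,0,0,1,0,0,0.5],
    [0,0,0,1,0,0,0.5]
  ]
}}

```text
clock: 9.33
position: [613.4, 110.8, 184.7]
tool_rot: [2.042, 2.388, -0.0]
contact_force: [0.3, -0.7, -0.3]
gripper_width: 21.6
```

Request:
{"fn": "send_rows", "kwargs": {
  "deltas": [
    [0,0,0,1,0,0,0.5],
    [0,0,0,1,0,0,0.5]
  ]
}}

```text
clock: 9.5
position: [613.2, 111.9, 184.7]
tool_rot: [2.041, 2.388, 0.0]
contact_force: [0.8, -0.5, -0.9]
gripper_width: 21.3
```

Request:
{"fn": "send_rows", "kwargs": {
  "deltas": [
    [0,0,0,1,0,0,0.5],
    [0,0,0,1,0,0,0.5]
  ]
}}

```text
clock: 9.67
position: [613.0, 112.9, 184.7]
tool_rot: [-2.041, -2.388, 0.0]
contact_force: [0.3, -0.9, -0.5]
gripper_width: 21.4
```

Request:
{"fn": "send_rows", "kwargs": {
  "deltas": [
    [0,0,0,1,0,0,0.5],
    [0,0,0,1,0,0,0.5]
  ]
}}

```text
clock: 9.83
position: [612.9, 113.9, 184.7]
tool_rot: [2.041, 2.388, 0.0]
contact_force: [0.6, -0.4, -0.5]
gripper_width: 21.4
```

Request:
{"fn": "send_rows", "kwargs": {
  "deltas": [
    [0,0,0,1,0,0,0.5],
    [0,0,0,1,0,0,0.5]
  ]
}}

```text
clock: 10.0
position: [612.7, 114.9, 184.7]
tool_rot: [2.042, 2.388, -0.0]
contact_force: [-0.6, -0.4, -0.4]
gripper_width: 21.3
```

```bash
python3 -c "
from h import *
plan(-34,-121,184,.153+np.pi/2)
im=bot.capture('scene'); cv2.imwrite('pics/s6.png',cv2.resize(im[110:240,195:425,::-1],None,fx=3.4,fy=3.4,interpolation=2))"
```

```text
t 10.0 pos [612.7 114.9 184.7] stop -34.1 -120.9 F [-0.6 -0.4 -0.4] w 21.3 q [ 0.06  0.75  1.47 -0.    0.92 -0.09]
turn [-0.     0.     0.003] shift [-0.1  0.1  0.7] target [612.8 114.7 184. ]
```

View pics/s6.png

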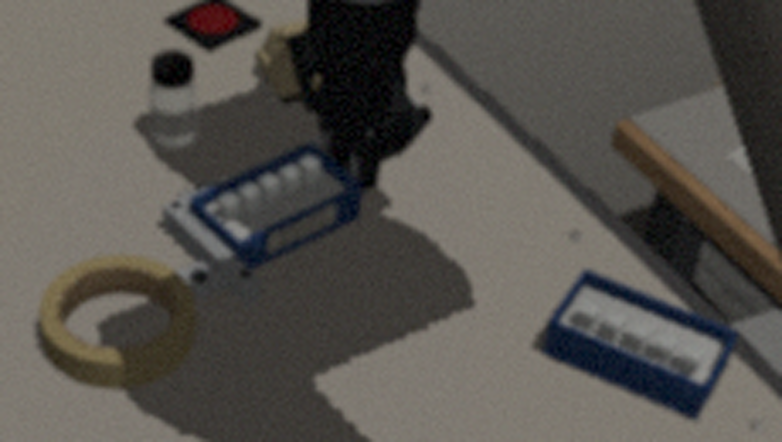

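Almost there. I'll continue in 1 mm steps until the force rises.

Request:
{"fn": "send_rows", "kwargs": {
  "deltas": [
    [0,0,0,1,0,0,0.5],
    [0,0,0,1,0,0,0.5]
  ]
}}

```text
clock: 10.22
position: [612.6, 115.9, 184.7]
tool_rot: [2.041, 2.388, 0.0]
contact_force: [-0.0, -0.9, 0.4]
gripper_width: 21.2
```

Request:
{"fn": "send_rows", "kwargs": {
  "deltas": [
    [0,0,0,1,0,0,0.5],
    [0,0,0,1,0,0,0.5]
  ]
}}

```text
clock: 10.38
position: [612.4, 116.7, 184.7]
tool_rot: [2.041, 2.388, -0.001]
contact_force: [1.3, -3.1, -0.6]
gripper_width: 21.5
```

Request:
{"fn": "send_rows", "kwargs": {
  "deltas": [
    [0,0,0,1,0,0,0.5],
    [0,0,0,1,0,0,0.5]
  ]
}}

```text
clock: 10.55
position: [612.4, 116.9, 184.7]
tool_rot: [2.041, 2.387, -0.002]
contact_force: [-0.5, -7.5, 0.3]
gripper_width: 21.2
```

Request:
{"fn": "send_rows", "kwargs": {
  "deltas": [
    [0,0,0,-8,0,0,0.5],
    [0,0,0,-20,0,-2,0.5],
    [0,0,0,-28,0,-20,0.5],
    [0,0,0,-30,0,-55,0.5],
    [0,0,0,-30,0,-90,0.5],
    [0,0,0,-35,0,-115,0.5],
    [0,0,0,-35,0,-120,0.5],
    [0,0,0,-35,0,-120,0.5]
  ]
}}

```text
clock: 11.22
position: [618.2, 82.3, 307.3]
tool_rot: [2.04, 2.384, 0.006]
contact_force: [-0.3, -0.0, 0.6]
gripper_width: 21.3
```

```bash
python3 -c "
from h import *
plan(-120,-55,300,.153)
im=bot.capture('wrist'); cv2.imwrite('pics/w7.png',im[:,:,::-1])
im=bot.capture('scene'); cv2.imwrite('pics/s7.png',cv2.resize(im[130:220,225:345,::-1],None,fx=6,fy=6,interpolation=2))"
```

```text
t 11.22 pos [618.2  82.3 307.3] stop -33.6 -153.8 F [-0.3 -0.   0.6] w 21.3 q [ 0.01  0.6   1.37  0.    1.16 -0.15]
turn [ 0.0044 -0.0036  1.573 ] shift [ 99.  -86.2   6.8] target [517.8 166.9 300. ]
```

View pics/w7.png

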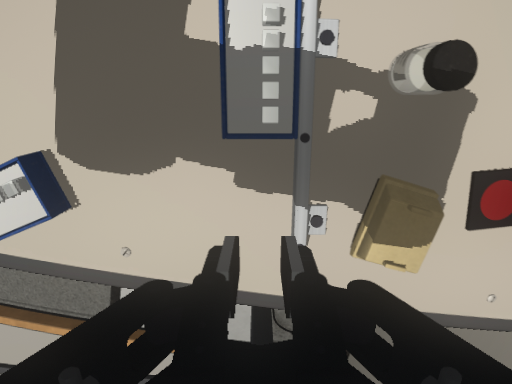

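View pics/s7.png

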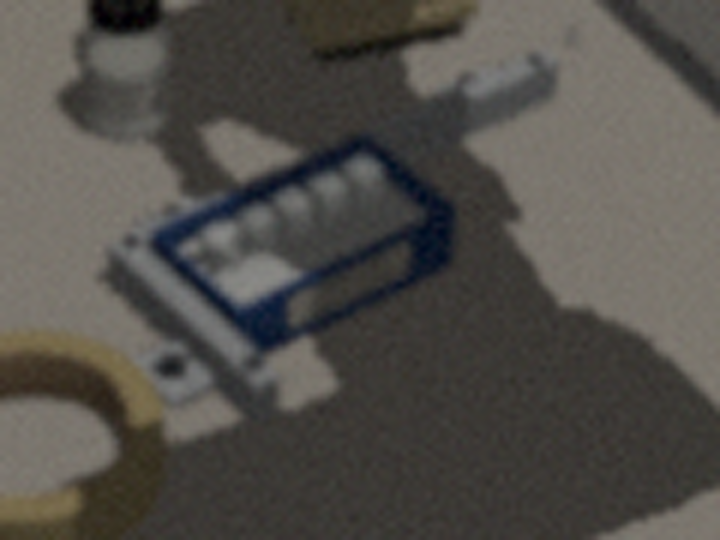

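Both views show the box against the rail and the end stop. To be sure of flush contact, I'll add one centred press towards the rail.

Request:
{"fn": "send_rows", "kwargs": {
  "deltas": [
    [0,0,0.12,8,-7,0,0.5],
    [0,0,0.24,16,-14,0,0.5],
    [0,0,0.36,24,-21,0,0.5],
    [0,0,0.48,32,-28,0,0.5],
    [0,0,0.6,40,-35,0,0.5],
    [0,0,0.72,48,-42,0,0.5],
    [0,0,0.84,56,-49,0,0.5],
    [0,0,0.96,64,-56,0,0.5],
    [0,0,1.08,72,-63,0,0.5],
    [0,0,1.2,80,-70,0,0.5],
    [0,0,1.32,90,-78,0,0.5],
    [0,0,1.44,99,-86,0,0.5]
  ]
}}

```text
clock: 12.32
position: [516.4, 167.9, 302.5]
tool_rot: [-3.111, -0.44, 0.006]
contact_force: [-0.5, -0.4, -0.4]
gripper_width: 21.5
```

Request:
{"fn": "send_rows", "kwargs": {
  "deltas": [
    [0,0,0.11,0,0,0,0.5],
    [0,0,0.13,0,0,0,0.5],
    [0,0,0.13,0,0,0,0.5]
  ]
}}

```text
clock: 12.57
position: [517.1, 167.5, 303.3]
tool_rot: [3.131, 0.249, -0.004]
contact_force: [0.0, -0.4, 0.5]
gripper_width: 21.5
```

```bash
python3 -c "
from h import *
plan(-110,-55,185,.153)
im=bot.capture('wrist'); cv2.imwrite('pics/w8.png',im[:,:,::-1])"
```

```text
t 12.57 pos [517.1 167.5 303.3] stop -120.5 -54.2 F [ 0.  -0.4  0.5] w 21.5 q [ 0.17  0.48  1.61 -0.    1.05  1.58]
turn [0.0001 0.0026 0.0058] shift [ 10.9   0.8 118.2] target [527.7 168.4 185. ]
```

View pics/w8.png

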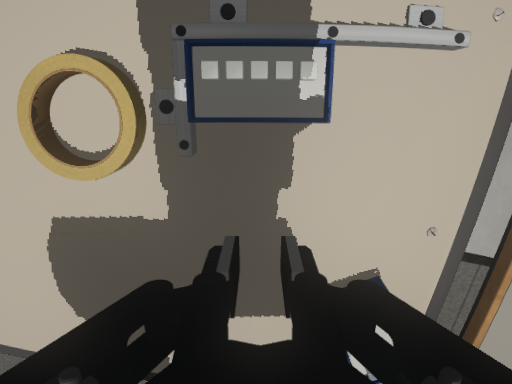

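The wrist view shows the box tucked into the corner, with its top-left at (187,40). Next is the gentle confirming press.

Request:
{"fn": "send_rows", "kwargs": {
  "deltas": [
    [0,0,0.005,6,1,30,0.5],
    [0,0,0.005,10,1,65,0.5],
    [0,0,0.005,10,1,95,0.5],
    [0,0,0.005,10,1,113,0.5],
    [0,0,0.005,10,1,118,0.5],
    [0,0,0.005,18,1,118,0.5],
    [0,0,0.005,26,1,118,0.5],
    [0,0,0.005,34,1,118,0.5],
    [0,0,0.005,40,1,118,0.5],
    [0,0,0.005,44,1,118,0.5],
    [0,0,0.005,46,1,118,0.5],
    [0,0,0.005,46,1,118,0.5]
  ]
}}

```text
clock: 13.62
position: [563.4, 173.8, 187.1]
tool_rot: [3.133, 0.238, 0.001]
contact_force: [-0.1, -0.6, -0.7]
gripper_width: 21.4
```

Request:
{"fn": "send_rows", "kwargs": {
  "deltas": [
    [0,0,0,1,0,0,0.5],
    [0,0,0,1,0,0,0.5]
  ]
}}

```text
clock: 13.78
position: [563.9, 173.9, 186.8]
tool_rot: [3.132, 0.238, 0.0]
contact_force: [-1.2, 0.6, -0.8]
gripper_width: 21.6
```

Request:
{"fn": "send_rows", "kwargs": {
  "deltas": [
    [0,0,0,1,0,0,0.5],
    [0,0,0,1,0,0,0.5]
  ]
}}

```text
clock: 13.95
position: [564.7, 174.1, 186.6]
tool_rot: [3.132, 0.238, -0.001]
contact_force: [-1.4, 0.3, 0.9]
gripper_width: 21.4
```

Request:
{"fn": "send_rows", "kwargs": {
  "deltas": [
    [0,0,0,1,0,0,0.5],
    [0,0,0,1,0,0,0.5]
  ]
}}

```text
clock: 14.12
position: [565.6, 174.2, 186.6]
tool_rot: [3.132, 0.238, -0.002]
contact_force: [-3.1, -0.6, 3.0]
gripper_width: 21.3
```

Request:
{"fn": "send_rows", "kwargs": {
  "deltas": [
    [0,0,0,1,0,0,0.5],
    [0,0,0,1,0,0,0.5]
  ]
}}

```text
clock: 14.28
position: [565.9, 174.3, 186.5]
tool_rot: [3.132, 0.238, -0.006]
contact_force: [-7.1, -1.5, 5.0]
gripper_width: 21.4
```

Request:
{"fn": "send_rows", "kwargs": {
  "deltas": [
    [0,0,0,1,0,0,0.5],
    [0,0,0,1,0,0,0.5]
  ]
}}

```text
clock: 14.45
position: [566.3, 174.4, 186.4]
tool_rot: [3.132, 0.238, -0.009]
contact_force: [-9.6, -1.7, 6.5]
gripper_width: 21.3
```

Request:
{"fn": "send_rows", "kwargs": {
  "deltas": [
    [0,0,0,-8,0,0,0.5],
    [0,0,0,-20,0,-2,0.5],
    [0,0,0,-35,0,-20,0.5],
    [0,0,0,-55,0,-55,0.5],
    [0,0,0,-80,0,-90,0.5],
    [0,0,0,-90,0,-115,0.5],
    [0,0,0,-90,0,-120,0.5],
    [0,0,0,-90,0,-120,0.5]
  ]
}}

```text
clock: 15.12
position: [479.2, 161.0, 309.0]
tool_rot: [-3.132, -0.238, -0.01]
contact_force: [-0.3, -0.2, 0.3]
gripper_width: 21.9
```

```bash
python3 -c "
from h import *
plan(-110,-55,185,.153)
im=bot.capture('top'); cv2.imwrite('pics/t9.png',cv2.resize(im[140:230,225:345,::-1],None,fx=6,fy=6,interpolation=2))
print(box(im))
im=bot.capture('wrist'); cv2.imwrite('pics/w9.png',cv2.resize(im[:200,80:380,::-1],None,fx=2.6,fy=2.6,interpolation=2))
print(box(im,'wrist'))"
```

```text
t 15.12 pos [479.2 161.  309. ] stop -159.0 -54.9 F [-0.3 -0.2  0.3] w 21.9 q [ 0.17  0.41  1.72 -0.    1.01  1.59]
turn [-0.     -0.0064 -0.0011] shift [4.820e+01 1.000e-01 1.243e+02] target [527.7 168.4 185. ]
[([247, 167, 46, 30, 164], ((603.091552734375, 180.59527587890625), (60.756072998046875, 109.3059310913086), 8.618826866149902)), ([313, 264, 38, 33, 84], ((351.16241455078125, 41.38843536376953), (104.2991714477539, 43.167240142822266), 58.898887634277344))]
[([182, 0, 151, 75, 1523], ((599.21826171875, 179.80113220214844), (51.31793975830078, 107.9595718383789), 8.6654691696167)), ([332, 257, 74, 45, 272], ((405.5440368652344, 45.002201080322266), (51.669097900390625, 59.798336029052734), 28.602569580078125))]
```

View pics/t9.png

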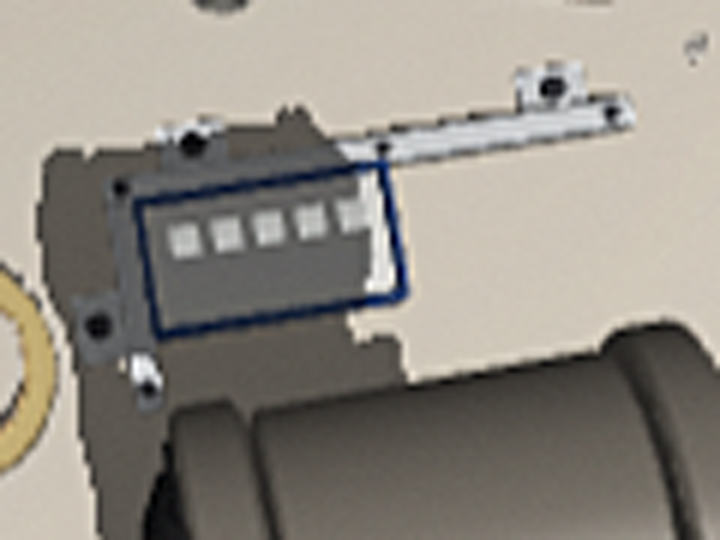

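View pics/w9.png

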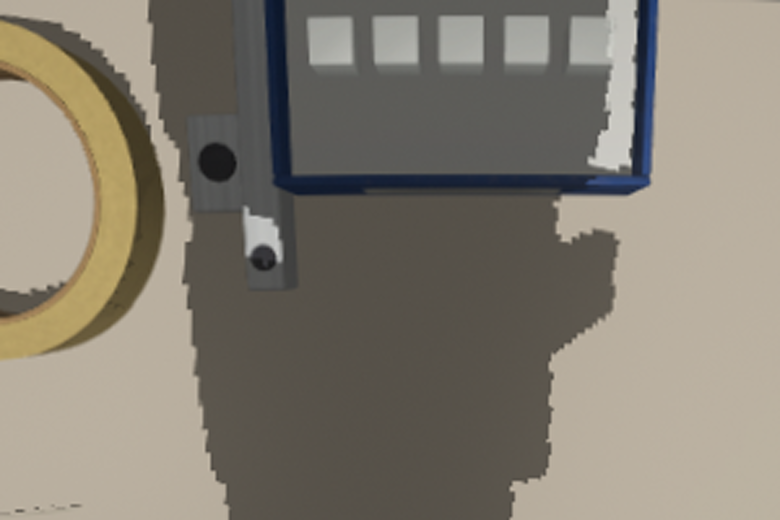

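```bash
python3 -c "
from h import *
print(bot.get_state()['joint_vel'].round(3)); print(bot.hand_in())"
```

```text
[-0.003  0.032  0.008  0.002  0.006 -0.001]
the job is handed in; nothing more can be done
None
```

The cuvette box is in its loading position, with a long side against the long rail and a short end on the end stop. I handed the job in at about 15 s of the 45 s allowed.

**What I did:** I pushed the left-most box in three steps without lifting it:
1. Two spread fingers pushed it square onto the rail, until about 8 N showed.
2. Narrower fingers pushed it along the rail to the end stop, until about 7.5 N showed.
3. A final centred press went towards the rail, reaching about 10 N across the rail and 12 N in all.

I then backed the arm well clear, and it was touching nothing at hand-in.

**Last checks:**
- **Angle:** the top camera put the box at 0.150 rad. My measurements of the stop gave 0.152 to 0.153 rad.
- **Position:** the top camera put the box centre at (603.1, 180.6) mm. The expected home was (603.7, 180) mm using the top camera's measurement of the stop.
- **Disagreement:** the wrist camera and the contact positions place the rail about 3 mm farther out than the top camera does. I relied on the contact forces to decide when the box was touching.
- **Weaker check:** the last wrist picture cut off part of the box, so its box-centre figure is not reliable.
- **Bystanders:** I saw no sign that the tape roll, the adaptor, the vial or the look-alike had been touched. I judged this by eye from the pictures and did not measure it. In the last pictures the arm hid part of the look-alike, and the adaptor and vial were barely in view.

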